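Open the push-to-open paint cupboard

TASK

Open the little paint cupboard on the bench, the closed one with the plain door without a handle: press the door in near its free edge until the catch lets go, take your hand away so that the door springs ajar by itself, then reach behind its edge with the fingertips and push it wide open. Only press and push, never pinch the door between the fingers, and leave the jar, the mug and the flat tin standing where they are. Finish clear of everything.

Things in the scene. Friction and masses are not known exactly. Their poses are not given: they have to be found in the camera images.
- cupboard: Closed plywood cupboard fixed to the bench, 200 mm deep (its x), 220 wide (its y), 180 high; origin at the centre of its underside, door on its -x side, facing roughly the robot. It stands close to the left or right of an equal-sized open pigeonhole unit. Behind the open door a catch pin (26 mm from the free edge) and a plunger (60 mm from the hinge) stand out 34 mm, 55 to 80 mm above the bench.
- door (a joint): Door angle, rad: 0 shut, negative pressed in, positive opening towards the robot, stop at 1.5. Pressing in 0.025 rad (5 mm at the free edge, 3 to 5 N, then a hard stop) trips the catch; it cannot be pulled open before. As the finger draws back the door follows and stops ajar at about 0.47. From there it moves with light friction (under 3 N) and stays where left; it does not catch again.
- door_hinge (a point): On the vertical hinge line, at the height of the cupboard's top (180 mm above the bench), in the plane of the door's back face: x -106 mm, y +108 mm in the cupboard's frame, whose carcass front is at x -100 mm. The hinge is on the left (+y) side; the shut door's free edge is 216 mm away along the cupboard's -y and swings towards its -x, then its +y.
- press_point (a point): On the outer face of the door, 30 mm in from the free edge, 31 mm below the cupboard's top (149 mm above the bench); moves with the door; press straight in along the cupboard's +x. The door is a plain white panel 216 mm wide, 174 mm high, 18 mm thick, from 5 to 179 mm above the bench. In the rules door_c0 is its outer layer, door_c1 its back.
- jar: White paint jar with a screw cap, 60 mm across, 85 mm high, loose on the bench in front of the pigeonhole unit; origin at the centre of its underside. To be left alone.
- mug: White mug, 78 mm across, 90 mm high, loose on the bench in front of the pigeonhole unit; origin at the centre of its underside. To be left alone.
- tin: Flat dark metal tin 70 x 130 x 20 mm, loose on the rear half of the cupboard's top; origin at the centre of its underside. To be left alone.

How it is judged:
On the way, in this order (a step that is already met when the one before it is completed fails the run):
1. the door is pressed in against its catch (value of joint door below -0.012 rad and contact force between the fingers and door_c0 above 0.3 N), for 0.05 s.
2. the door has sprung ajar by itself, not touched by the robot (value of joint door between 0.2 and 0.9 rad and contact force between each of the arm, the fingers and door_c0 below 0.1 N and contact force between each of the arm, the fingers and door_c1 below 0.1 N), for 0.2 s.
3. the door is wide open (value of joint door above 1.05 rad), for 0.2 s.
At the end, for the whole second after the job is handed in: The cupboard door stands still, wide open (more than 1.05 rad, 60 degrees); jar, mug and tin are upright and within 30 mm of where they stood (value of joint door above 1.05 rad and velocity of joint door between -0.05 and 0.05 rad/s and distance of each of jar, mug, tin from where it was at the start of the episode below 0.03 m and angle between each of jar, mug, tin's own z axis and vertical below 0.2 rad); the robot touches nothing.
It fails at once if the door is pinched between the fingers (both faces pressed at once) (contact force between the fingers and door_c0 above 2 N and contact force between the fingers and door_c1 above 2 N).
It fails at once if the jar, mug or tin is pushed away or lifted by more than 30 mm (distance of any of jar, mug, tin from where it was at the start of the episode above 0.03 m).
It also fails if it takes over 53 s, if anything falls off the work surface, if the arm or the gripper's body presses on something with over 40 N, if the wrist force passes 120 N, or if a joint passes its speed limit or range.

ROBOT

A 6-joint arm with a two-finger parallel gripper is mounted at the origin on the work surface. World frame = base frame: x ahead of the robot, y to its left, z up, the work surface at z = 0. Lengths are in m, angles in rad, forces in N, time in s.
With the tool pointing down it reaches from about 0.35 to 0.775 m from the base axis. Payload 7.3 kg.
Tool frame: the origin (TCP) lies at the very end of the fingers, on their centre line; the grasp point (between the pads) lies 19 mm behind it; z points along the fingers, y is the line along which they close (so a half turn about z gives the same grasp; the last joint's range is limited). The gripper opens to 92 mm and grips with 3 to 60 N. Pads are 19 mm wide; open, the fingers measure 130 mm over their backs; the gripper's body (75 mm by 190 mm) begins 47 mm behind the grasp point.
Start: joints at [1.166, 0.342, 1.524, -0, 1.275, -0.146], TCP at [0.134, 0.508, 0.227] pointing down, gripper open.
Joint ranges: [-2.53, 2.53], [-0.77, 2.02], [0.04, 2.7], [-1, 4.14], [0.28, 2.66], [-3.11, 3.11]. Speed limits (rad/s): [2.57, 2.57, 3.14, 3.14, 3.14, 3.14].

INTERFACE

Orientations are given as [roll, pitch, yaw] about the fixed x, y, z axes, in that order (R = Rz(yaw) Ry(pitch) Rx(roll)).
In Python, from cell import robot gives the robot as it stands.
- The arm moves only by the tool apply_moves, never from a script. Its argument "motion" is text: rows parted by semicolons, each of 7 numbers parted by spaces: the opening in per cent of the stroke, from 0 (shut) to 100 (fully open), then the shift along the tool's x, y, z in cm, then the turn, a rotation vector about the tool's x, y, z in rad. A call has 1 to 20 rows; each row shifts and turns the commanded pose from where the row before left it, along the tool's axes as they then stand; what a row does not reach is not made up. A row lasts 1/8 s, in which the tool goes at most 62.5 mm and 10.7 degrees, less where a joint would pass 70% of its speed; a pose out of reach is approached as far as the arm can. A call with a gripper value outside its range is refused whole. The fingers move at their own pace and stop on an object; "force" is the grip in N (left out, the last holds). Time passes only in rows, so rows that do not move let the fingers close. It gives the time, the measured TCP pose, the force, the opening and the grip force at its end, in the units of the state.
- robot.observe(): the state, without advancing time (a new reading comes with each control period).
- robot.read_camera(name): name is "scene" or "top" or "wrist"; returns a dict with "img" (384x512x3 uint8, red, green, blue), "fovy" (degrees; the focal length in pixels is half the picture's height over the tangent of half this angle, whatever the lens; pixels are square), "cx", "cy" (the principal point, pixels), "k1" (the pictures are not rectified: a ray, as slopes to the right and down, at radius r is drawn at 1 + k1 r^2 times it, then the intrinsics apply), "R" (3x3) and "t" (3): a world point X has camera coordinates R X + t; the wrist camera has in their place "hand_eye" (4x4, takes a point from camera to tool coordinates, whose origin is the TCP and whose axes are the flange's). Camera axes: x right, y down, z forward; pixel columns grow to the right and rows downward; lengths in m; the calibration is good to about 2 mm. A picture is of the moment at which its call begins: read the wrist's pose just before it. There is no depth.
- robot.hand_in(): hands the job in; it is judged then, once.
Trained networks look in a picture, given as the dict that the camera call returned (one of the last four; its "shot" number tells which), for a name from the list of things; names that differ only in an ending like _2 or _b are one class to them, and where a whole thing is asked for, a point or a joint stands for the part that bears it (a point fixed in the world has none). Each returns a list of dicts, best first, with "score" (0 to 1); they miss things now and then, are a little off and sometimes report something else, mostly with a low value. They report only what shows in the picture. A call takes as long as a camera call.
- robot.search_frame(target, picture): "centre" ([x, y, z] in m, in world coordinates, good to about 4 mm: the middle of the surface that is visible of it).
- robot.trace(target, picture): "pixels" (384x512 bool, what is visible of it).
The state is a dict: "time": time; "qpos": joint angles; "qvel": joint speeds; "joint_efforts": joint torques, N m; "tool_pos": TCP position; "tool_rot": TCP orientation; "contact_force": force on the tool from outside, world axes, zero at the start; "torque": the same for the moment, N m; "opening": finger opening in m; "grip_force": force on a finger pad.
Only numpy, scipy, OpenCV 4.12 (cv2) and the standard library are available. Lean on these libraries where they do the work, as an engineer would, in place of code of your own. Each camera call takes 0.05 s, during which the arm holds its last target. There are 200 camera calls.

## Working session

There is one attempt and no reset: what is moved stays moved. The work goes in short steps, Python scripts to look and compute and a tool call to move; the robot and the scene stay as the last step left them, time stands still between calls to the robot, and variables do not carry over. Pictures are saved under pics/ and viewed, at most 10 in all, crops included, and the job is handed in when it is done.

Besides the shell and the picture viewer there is one more tool, called as name(argument=value, ...) on one line, values as JSON. apply_moves: Moves the arm, as the interface text tells. Its arguments: {"type":"object","properties":{"motion":{"type":"string"},"force":{"type":"number"}},"required":["motion"]}

```bash
mkdir -p pics; cat > h.py <<'E'
from cell import robot
import numpy as np, cv2
def K(p):
    f=p["img"].shape[0]/2/np.tan(np.radians(p["fovy"])/2); return f
def proj(p,X):
    c=np.asarray(X)@np.array(p["R"]).T+np.array(p["t"]); s=c[...,:2]/c[...,2:]
    r2=(s**2).sum(-1,keepdims=True); s=s*(1+p["k1"]*r2); return s*K(p)+[p["cx"],p["cy"]]
def ray(p,uv):
    d=(np.array(uv,float)-[p["cx"],p["cy"]])/K(p); s=d.copy()
    for _ in range(20): s=d/(1+p["k1"]*(s**2).sum(-1,keepdims=True))
    R=np.array(p["R"]);o=-R.T@np.array(p["t"]); return o,np.append(s,1)@R
def onz(p,uv,z):
    o,d=ray(p,uv); return o+d*(z-o[2])/d[2]
E
cat > a.py <<'E'
from h import *
for n in ("scene","top"):
    p=robot.read_camera(n); cv2.imwrite(f"pics/{n}0.png",p["img"][...,::-1])
    print(n,-np.array(p["R"]).T@p["t"])
    for t in ("cupboard","door","door_hinge","press_point","jar","mug","tin"):
        r=robot.search_frame(t,p); print(t,[(np.round(x["centre"],3).tolist(),round(x["score"],2)) for x in r[:2]])
print(robot.observe())
E
python3 a.py
```

```text
scene [0.64953235 0.44278235 1.04917856]
cupboard [([0.649, -0.096, 0.182], 0.71)]
door [([0.564, -0.124, 0.176], 0.72)]
door_hinge [([0.652, -0.097, 0.181], 0.83)]
press_point [([0.563, -0.12, 0.177], 0.73)]
jar [([0.585, 0.193, 0.082], 0.63)]
mug [([0.475, 0.191, 0.043], 0.58), ([0.649, -0.091, 0.178], 0.2)]
tin [([0.703, -0.168, 0.198], 0.84)]
top [0.43961016 0.01468033 1.0122784 ]
cupboard [([0.628, -0.156, 0.18], 0.67), ([0.708, -0.178, 0.201], 0.24)]
door [([0.552, -0.16, 0.172], 0.69), ([0.626, -0.156, 0.18], 0.42)]
door_hinge [([0.629, -0.153, 0.178], 0.63)]
press_point [([0.554, -0.16, 0.166], 0.6)]
jar [([0.574, 0.179, 0.082], 0.82)]
mug [([0.475, 0.206, 0.022], 0.69)]
tin [([0.707, -0.176, 0.2], 0.98)]
{'time': 0.8, 'qpos': array([ 1.16599658e+00,  3.41945562e-01,  1.52406338e+00, -2.34747930e-05,
        1.27540409e+00, -1.45930756e-01]), 'qvel': array([ 1.86026580e-03,  5.31688787e-04, -2.86177525e-04, -7.02521353e-04,
        3.18037345e-05,  3.61638863e-04]), 'joint_efforts': array([ 2.97548831e-04, -4.31084418e+01, -2.44472533e+01,  7.17854896e-02,
        4.82483825e-02, -9.40792916e-06]), 'tool_pos': array([0.13435706, 0.50755139, 0.22678159]), 'tool_rot': array([3.14141820e+00, 4.83404658e-05, 2.88273049e+00]), 'contact_force': array([-5.51548777e-01,  3.61810678e-02, -4.33092007e-04]), 'torque': array([-0.02583403, -0.01841424, -0.00668864]), 'grip_force': 0.0, 'opening': 0.09182982002204129}
```

View pics/scene0.png

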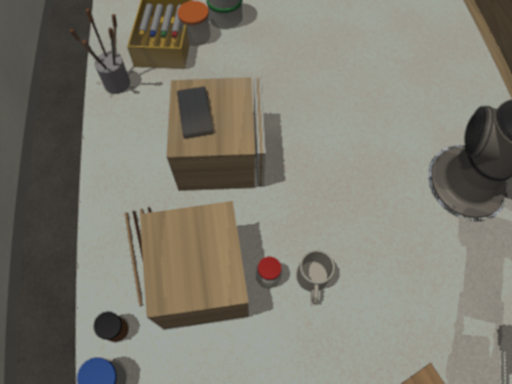

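View pics/top0.png

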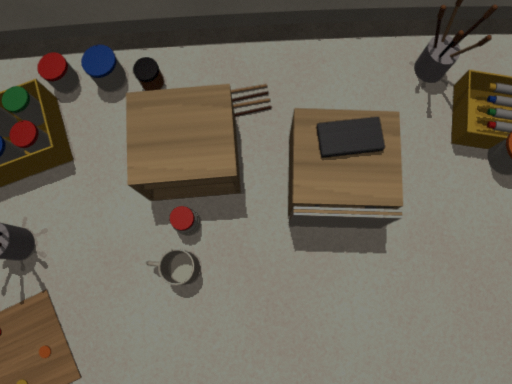

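The top view shows the cupboard at right, with top corners near (293,110) (400,111) (400,207) (293,206) and the door edge at about row 211. The open pigeonhole is at left, with the jar at (182,218) and the mug at (180,267) in front of it. I'll enlarge this to get the corners more precisely.

```bash
python3 - <<'E'
from h import *
a=cv2.imread("pics/top0.png")[95:235,280:415]; b=cv2.imread("pics/scene0.png")[65:200,155:290]
a=cv2.resize(a,(400,415),interpolation=cv2.INTER_CUBIC);b=cv2.resize(b,(400,400),interpolation=cv2.INTER_CUBIC)
b=cv2.copyMakeBorder(b,0,15,0,0,0)
cv2.imwrite("pics/crop0.png",np.hstack([a,b]))
p=robot.read_camera("top");q=robot.read_camera("scene")
for uv in [(293,110),(400,111),(400,207),(293,206)]: print(onz(p,uv,.18).round(3))
for uv in [(168,80),(253,78),(255,155),(168,157)]: print(onz(q,uv,.18).round(3))
E
```

```text
[ 0.778 -0.067  0.18 ]
[ 0.765 -0.291  0.18 ]
[ 0.563 -0.266  0.18 ]
[ 0.577 -0.053  0.18 ]
[ 0.769 -0.287  0.18 ]
[ 0.559 -0.265  0.18 ]
[ 0.582 -0.047  0.18 ]
[ 0.777 -0.067  0.18 ]
```

View pics/crop0.png

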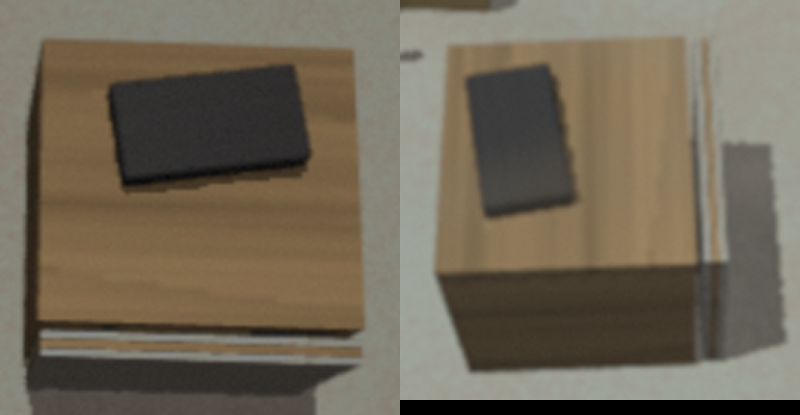

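The crop shows the closed cupboard's top corners and the white-edged door clearly, with the tin on the rear half and well away from the door. Next I'll fit the pose.

```bash
cat > fit.py <<'E'
from h import *
from scipy.optimize import least_squares
from scipy.spatial.transform import Rotation as Ro
p=robot.read_camera("top");q=robot.read_camera("scene")
C=np.array([(.1,.11,.18),(.1,-.11,.18),(-.1,-.11,.18),(-.1,.11,.18)])
a=np.array([(294.2,108.5),(399.8,111.9),(402.2,206.4),(293.5,203.7)])
b=np.array([(167.8,156.8),(171.2,80.2),(251.2,77.5),(254.9,153.8)])[[0,1,2,3]]
def W(v,C): c,s=np.cos(v[2]),np.sin(v[2]); return C@np.array([[c,-s,0],[s,c,0],[0,0,1]]).T+[v[0],v[1],0]
f=lambda v:np.r_[(proj(p,W(v,C))-a).ravel(),(proj(q,W(v,C))-b).ravel()]
r=least_squares(f,[.67,-.17,-.07],x_scale=.01); v=r.x; print(v.round(4),r.fun.round(1))
L=lambda *X:W(v,np.array([X]))[0].round(3)
print("hinge",L(-.106,.108,.18),"press",L(-.124,-.078,.149),"edge",L(-.124,-.108,.149))
print(robot.read_camera("wrist")["hand_eye"])
np.save("v.npy",v)
E
python3 fit.py
cat > rows.py <<'E'
# tool-frame shift (cm) and turn from the present pose to world x y z with tool down and yaw aligned to cupboard
from h import *; import sys
from scipy.spatial.transform import Rotation as Ro
v=np.load("v.npy"); s=robot.observe(); R0=Ro.from_euler("xyz",s["tool_rot"]); t=s["tool_pos"]
T=Ro.from_euler("xyz",[np.pi,0,np.pi+v[2]])
print("now",t.round(4),s["tool_rot"].round(3),"turn",(R0.inv()*T).as_rotvec().round(4),"F",s["contact_force"].round(2),"t",s["time"])
R=T if "turned" in sys.argv else R0
for a in sys.argv[1:]:
    if "," not in a: continue
    c=np.array(eval(a))  # cupboard coords
    w=Ro.from_euler("z",v[2]).apply(c)+[v[0],v[1],0]
    print(c,w.round(3),"shift cm",(R.inv().apply(w-t)*100).round(2)); t=w
E
python3 rows.py turned -- "-.23,.3,.3" "-.19,-.078,.3" "-.19,-.078,.14"
```

```text
[ 0.6714 -0.1701 -0.0842] [-0.6  0.4 -1.   0.5  0.6  0.6 -1.2  0.2 -1.5 -0.4 -0.5 -0.9 -0.  -1.2
  0.1 -0.7]
hinge [ 0.575 -0.054  0.18 ] press [ 0.541 -0.237  0.149] edge [ 0.539 -0.267  0.149]
[[ 4.62921224e-04 -9.68648413e-01 -2.48435177e-01  6.59930635e-02]
 [ 9.99999828e-01  5.37586701e-04 -2.32701991e-04 -1.16742693e-03]
 [ 3.58961861e-04 -2.48435027e-01  9.68648496e-01 -1.59224813e-01]
 [ 0.00000000e+00  0.00000000e+00  0.00000000e+00  1.00000000e+00]]
now [0.1343 0.5076 0.2267] [3.141 0.    2.883] turn [ 1.000e-04  0.000e+00 -1.746e-01] F [ 0.72 -1.14  0.23] t 1.05
[-0.23  0.3   0.3 ] [0.467 0.148 0.3  ] shift cm [-36.21 -33.01  -7.33]
[-0.19  -0.078  0.3  ] [ 0.476 -0.232  0.3  ] shift cm [ -4.  -37.8  -0. ]
[-0.19  -0.078  0.14 ] [ 0.476 -0.232  0.14 ] shift cm [ 0. -0. 16.]
```

apply_moves(motion="0 0 0 -2.3 0 0 -0.175; 0 -4 -3.6 -0.5 0 0 0; 0 -4 -3.6 -0.5 0 0 0; 0 -4 -3.6 -0.5 0 0 0; 0 -4 -3.6 -0.5 0 0 0; 0 -4 -3.6 -0.5 0 0 0; 0 -4 -3.6 -0.5 0 0 0; 0 -4 -3.6 -0.5 0 0 0; 0 -4 -3.6 -0.5 0 0 0; 0 -4 -3.6 -0.5 0 0 0; 0 -0.4 -4.2 0 0 0 0; 0 -0.4 -4.2 0 0 0 0; 0 -0.4 -4.2 0 0 0 0; 0 -0.4 -4.2 0 0 0 0; 0 -0.4 -4.2 0 0 0 0; 0 -0.4 -4.2 0 0 0 0; 0 -0.4 -4.2 0 0 0 0; 0 -0.4 -4.2 0 0 0 0; 0 -0.4 -4.2 0 0 0 0; 0 0 0 0 0 0 0", force=10)

```text
time: 3.55
tool_pos: [0.4699, -0.2276, 0.2942]
tool_rot: [-3.141, -0.001, 3.054]
contact_force: [-1.0, 0.2, -0.1]
opening: 0.0005
grip_force: 0.0
```

```bash
python3 rows.py "-.19,-.078,.14" "-.15,-.078,.14"
```

```text
now [ 0.4699 -0.2276  0.2942] [-3.141e+00 -1.000e-03  3.054e+00] turn [-0.0001 -0.0006 -0.0032] F [-1.01  0.19 -0.14] t 3.55
[-0.19  -0.078  0.14 ] [ 0.476 -0.232  0.14 ] shift cm [-0.61 -0.37 15.42]
[-0.15  -0.078  0.14 ] [ 0.515 -0.235  0.14 ] shift cm [-4.    0.01 -0.  ]
```

apply_moves(motion="0 -0.6 -0.4 5 0 0 0; 0 0 0 5 0 0 0; 0 0 0 5.4 0 0 0; 0 0 0 0 0 0 0; 0 -2 0 0 0 0 0; 0 -2 0 0 0 0 0; 0 0 0 0 0 0 0; 0 0 0 0 0 0 0")

```text
time: 4.55
tool_pos: [0.5157, -0.2328, 0.1421]
tool_rot: [-3.141, 0.001, 3.058]
contact_force: [0.6, -0.2, -0.4]
opening: 0.0003
grip_force: 0.0
```

```bash
python3 - <<'E'
from h import *
p=robot.read_camera("wrist"); q=robot.read_camera("scene")
cv2.imwrite("pics/c1.png",np.hstack([cv2.resize(p["img"],(400,300)),cv2.resize(q["img"][50:210,120:333],(400,300))])[...,::-1])
E
```

```text
(no output)
```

View pics/c1.png

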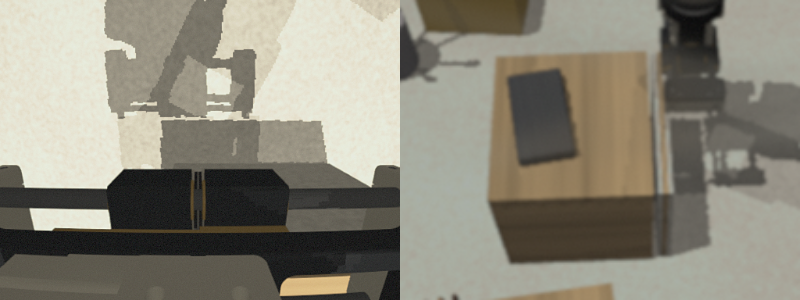

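In the left half (wrist camera), the closed fingers at about (197,200) are just in front of the door. In the right half (scene crop), the gripper is at the door's free end, clear of the tin. Now I'll press.

apply_moves(motion="0 -0.5 0 0 0 0 0; 0 -0.4 0 0 0 0 0; 0 -0.2 0 0 0 0 0; 0 0 0 0 0 0 0; 0 0 0 0 0 0 0")

```text
time: 5.28
tool_pos: [0.5265, -0.2338, 0.1405]
tool_rot: [3.141, -0.0, 3.058]
contact_force: [0.9, 0.1, -0.1]
opening: 0.0007
grip_force: 0.0
```

apply_moves(motion="0 -0.2 0 0 0 0 0; 0 -0.2 0 0 0 0 0; 0 0 0 0 0 0 0; 0 0 0 0 0 0 0")

```text
time: 5.78
tool_pos: [0.5306, -0.2342, 0.1407]
tool_rot: [3.141, -0.0, 3.058]
contact_force: [-0.0, 0.1, -0.5]
opening: 0.0002
grip_force: 0.0
```

apply_moves(motion="0 -0.2 0 0 0 0 0; 0 -0.2 0 0 0 0 0; 0 0 0 0 0 0 0; 0 0 0 0 0 0 0")

```text
time: 6.28
tool_pos: [0.5342, -0.2347, 0.1407]
tool_rot: [-3.142, -0.001, 3.058]
contact_force: [-4.9, -1.3, 1.5]
opening: 0.0009
grip_force: 2.3
```

Contact: about 5 N, which is within the catch's range. I'll keep going in small steps to the hard stop.

apply_moves(motion="0 -0.15 0 0 0 0 0; 0 -0.15 0 0 0 0 0; 0 0 0 0 0 0 0; 0 0 0 0 0 0 0")

```text
time: 6.78
tool_pos: [0.5374, -0.2352, 0.1407]
tool_rot: [-3.141, -0.0, 3.058]
contact_force: [-4.6, -2.3, 1.4]
opening: 0.0004
grip_force: 2.1
```

apply_moves(motion="0 -0.15 0 0 0 0 0; 0 -0.1 0 0 0 0 0; 0 0 0 0 0 0 0; 0 0 0 0 0 0 0")

```text
time: 7.28
tool_pos: [0.538, -0.2353, 0.1407]
tool_rot: [-3.142, -0.005, 3.058]
contact_force: [-11.7, -2.4, 6.6]
opening: 0.001
grip_force: 6.1
```

That is the hard stop, so the catch is tripped. I'll draw back.

apply_moves(motion="0 0.8 0 0 0 0 0; 0 1 0 0 0 0 0; 0 1 0 0 0 0 0; 0 1 0 0 0 0 0; 0 1.5 0 0 0 0 0; 0 1.5 0 0 0 0 0; 0 1.5 0 0 0 0 0; 0 2 0 0 0 0 0; 0 2 0 0 0 0 0; 0 2 0 0 0 0 0; 0 2 0 0 0 0 0; 0 0 0 0 0 0 0; 0 0 0 -5 0 0 0; 0 0 0 -6 0 0 0; 0 0 0 -2 0 0 0; 0 0 0 0 0 0 0")

```text
time: 9.28
tool_pos: [0.3789, -0.2221, 0.2722]
tool_rot: [-3.139, 0.004, 3.058]
contact_force: [-0.1, -0.7, -1.1]
opening: 0.0007
grip_force: 0.0
```

```bash
python3 - <<'E'
from h import *
p=robot.read_camera("top"); q=robot.read_camera("scene")
cv2.imwrite("pics/c2.png",np.hstack([cv2.resize(p["img"][90:290,250:450],(400,400)),cv2.resize(q["img"][50:210,120:280],(400,400))])[...,::-1])
v=np.load("v.npy")
def W(C): c,s=np.cos(v[2]),np.sin(v[2]); return np.array(C)@np.array([[c,-s,0],[s,c,0],[0,0,1]]).T+[v[0],v[1],0]
for a in (0,.3,.47,.6): # predicted door back edge tip, crop px
    X=W([[-.106-.216*np.sin(a),.108-.216*np.cos(a),.179]]); print(a,((proj(p,X)-[250,90])*2).round(),((proj(q,X)-[120,50])*2.5).round()+[400,0])
E
python3 rows.py "-.135,-.045,.28" "-.135,-.045,.14"
```

```text
0 [[303. 240.]] [[734.  68.]]
0.3 [[296. 304.]] [[799.  74.]]
0.47 [[283. 339.]] [[834.  84.]]
0.6 [[269. 364.]] [[860.  95.]]
now [ 0.3777 -0.2212  0.2698] [ 3.141e+00 -1.000e-03  3.058e+00] turn [ 0.0007 -0.0007  0.0005] F [-0.42  0.26 -0.18] t 9.375
[-0.135 -0.045  0.28 ] [ 0.533 -0.204  0.28 ] shift cm [-15.34   3.05  -1.03]
[-0.135 -0.045  0.14 ] [ 0.533 -0.204  0.14 ] shift cm [-1.0e-02 -1.0e-02  1.4e+01]
```

View pics/c2.png

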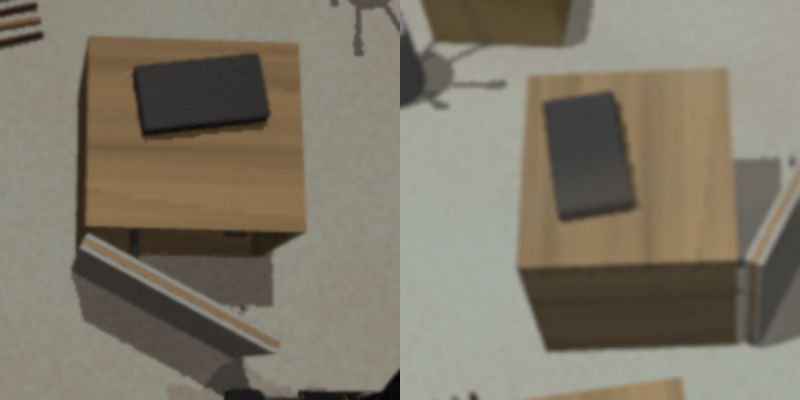

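The door stands ajar at about 0.47 rad: its tip in the left (top-view) half is at about (280,345), against (283,339) predicted. Next I'll go over the door, down into the gap, and sweep along an arc.

```bash
python3 - <<'E'
import numpy as np
P=[np.array([-.135,-.055])]
for a in np.arange(.55,1.36,.1):
    P.append(np.array([-.106,.108])+.15*np.array([-np.sin(a),-np.cos(a)])+.022*np.array([np.cos(a),-np.sin(a)]))
P=np.array(P);print(P.round(3)); d=np.diff(P,axis=0)*100
print((d*[-1,1]).round(2))  # tool x = -cupboard x, tool y = +cupboard y
E
```

```text
[[-0.135 -0.055]
 [-0.166 -0.031]
 [-0.179 -0.025]
 [-0.192 -0.017]
 [-0.204 -0.008]
 [-0.215  0.003]
 [-0.225  0.014]
 [-0.234  0.027]
 [-0.241  0.04 ]
 [-0.248  0.054]]
[[3.06 2.36]
 [1.36 0.67]
 [1.29 0.8 ]
 [1.2  0.92]
 [1.1  1.04]
 [1.   1.14]
 [0.88 1.24]
 [0.75 1.32]
 [0.61 1.39]]
```

apply_moves(motion="0 -3 0.2 -1 0 0 0; 0 -4 0.6 0 0 0 0; 0 -4.3 0.7 0 0 0 0; 0 -4 0.5 0 0 0 0; 0 0 0 0 0 0 0; 0 0 0 0 0 0 0; 0 0 0 4 0 0 0; 0 0 0 0 0 0 0; 0 0 0 0 0 0 0")

```text
time: 10.5
tool_pos: [0.5316, -0.2147, 0.242]
tool_rot: [-3.141, 0.001, 3.057]
contact_force: [-0.2, -0.7, -0.2]
opening: 0.0003
grip_force: 0.0
```

```bash
python3 rows.py "-.135,-.055,.14"
```

```text
now [ 0.5316 -0.2147  0.242 ] [-3.141e+00  1.000e-03  3.057e+00] turn [-0.0005  0.0011 -0.0003] F [-0.2  -0.72 -0.16] t 10.5
[-0.135 -0.055  0.14 ] [ 0.532 -0.214  0.14 ] shift cm [-0.04  0.12 10.2 ]
```

apply_moves(motion="0 0 0.1 3 0 0 0; 0 0 0 4 0 0 0; 0 0 0 3.2 0 0 0; 0 0 0 0 0 0 0; 0 1.5 1.2 0 0 0 0; 0 1.5 1.2 0 0 0 0; 0 0.7 0.35 0 0 0 0; 0 0.7 0.35 0 0 0 0; 0 0.65 0.4 0 0 0 0; 0 0.65 0.4 0 0 0 0; 0 0 0 0 0 0 0")

```text
time: 11.88
tool_pos: [0.4777, -0.1692, 0.1386]
tool_rot: [3.141, -0.001, 3.058]
contact_force: [0.4, -0.1, -0.7]
opening: 0.0007
grip_force: 0.0
```

apply_moves(motion="0 0.6 0.45 0 0 0 0; 0 0.6 0.45 0 0 0 0; 0 0.55 0.5 0 0 0 0; 0 0.55 0.5 0 0 0 0; 0 0.5 0.55 0 0 0 0; 0 0.5 0.55 0 0 0 0; 0 0.45 0.6 0 0 0 0; 0 0.45 0.6 0 0 0 0; 0 0.4 0.65 0 0 0 0; 0 0.4 0.65 0 0 0 0; 0 0.3 0.7 0 0 0 0; 0 0.3 0.7 0 0 0 0; 0 0 0 0 0 0 0; 0 0 0 0 0 0 0")

```text
time: 13.62
tool_pos: [0.4283, -0.0961, 0.1387]
tool_rot: [3.141, -0.0, 3.058]
contact_force: [0.1, 0.3, -0.3]
opening: 0.0005
grip_force: 0.0
```

```bash
python3 - <<'E'
from h import *
p=robot.read_camera("top"); q=robot.read_camera("scene")
cv2.imwrite("pics/c3.png",np.hstack([cv2.resize(p["img"][90:290,250:450],(400,400)),cv2.resize(q["img"][50:250,160:360],(400,400))])[...,::-1])
E
python3 rows.py
```

```text
now [ 0.4284 -0.0963  0.1386] [ 3.141 -0.     3.058] turn [ 0.0001 -0.0001  0.0003] F [ 0.25 -0.46 -0.15] t 13.725
```

View pics/c3.png

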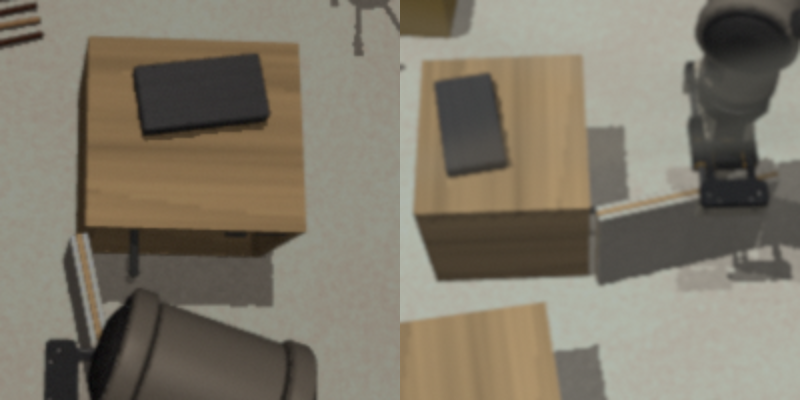

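The door is open about 1.3 rad: in the right half it runs from (597,212) to (700,190), with the fingers behind it. I'll back off to the -y side, lift, and check.

apply_moves(motion="0 0 -1 0 0 0 0; 0 0 -1.5 0 0 0 0; 0 0 -1.5 0 0 0 0; 0 0 0 0 0 0 0; 0 0 0 -4 0 0 0; 0 0 0 -5 0 0 0; 0 0 0 -5 0 0 0; 0 0 -4 -2 0 0 0; 0 0 -5 0 0 0 0; 0 0 -5 0 0 0 0; 0 0 -4 0 0 0 0; 0 0 0 0 0 0 0; 0 0 0 0 0 0 0; 0 0 0 0 0 0 0")

```text
time: 15.48
tool_pos: [0.4101, -0.3142, 0.2989]
tool_rot: [3.141, 0.0, 3.059]
contact_force: [0.0, 0.3, 0.1]
opening: 0.0006
grip_force: 0.0
```

```bash
python3 - <<'E'
from h import *
p=robot.read_camera("top"); q=robot.read_camera("scene")
cv2.imwrite("pics/c4.png",np.hstack([cv2.resize(p["img"],(400,300)),cv2.resize(q["img"],(400,300))])[...,::-1])
E
```

```text
(no output)
```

View pics/c4.png

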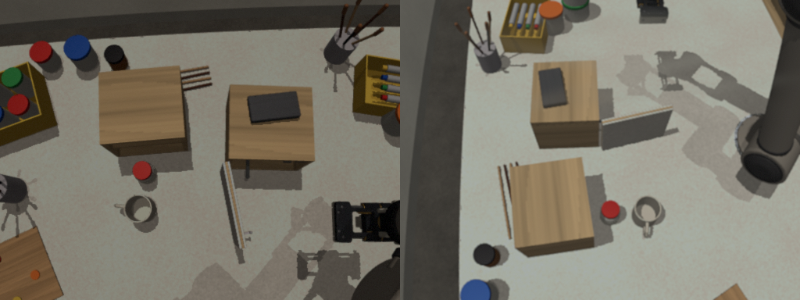

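The door stands wide open: in the left half it runs from (227,163) to (240,247), about 75°. The jar, mug and tin are where they were, and the arm is clear of everything.

```bash
python3 -c "
from cell import robot; print(robot.hand_in())"
```

```text
the job is handed in; nothing more can be done
None
```

I handed the job in at about 15.6 s: the catch let go, the door sprang ajar by itself, and I pushed it to about 1.3 rad; the last pictures show the jar, mug and tin in place and the arm clear, but hand-in returned no verdict.

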